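# Feed a door stop home in a wardrobe track with a slat

## Robot

A 7-joint arm with a two-finger parallel gripper is mounted at the origin on the work surface. World frame = base frame: x ahead of the robot, y to its left, z up, the work surface at z = 0. Lengths are in m, angles in rad, forces in N, time in s.
With the tool pointing down it reaches from about 0.425 to 0.925 m from the base axis. Payload 6.8 kg.
Tool frame: the origin (TCP) lies midway between the tips of the shut fingers; the grasp point (between the pads) lies 19 mm behind it; z points along the fingers, y is the line along which they close (so a half turn about z gives the same grasp; the last joint's range is limited). The gripper opens to 85 mm and grips with 20 to 120 N. Pads are 22 mm wide; open, the fingers measure 114 mm over their backs; the gripper's body (76 mm by 85 mm) begins 54 mm behind the grasp point. The pads swing forward as they close: fully open they stand 13 mm farther back than shut.
Start: joints at [1.159, 0.477, 0.022, 1.555, -0.011, 1.109, -0.083], TCP at [0.202, -0.644, 0.231] pointing down, gripper open.
Joint ranges: [-2.96, 2.96], [-0.34, 2.1], [-1.41, 1.46], [0.24, 2.44], [-1.37, 4.51], [0.17, 1.92], [-2.96, 2.96]. Speed limits (rad/s): [2.39, 2.39, 3.14, 3.14, 3.14, 3.14, 3.14].

## Interface

Orientations are given as a unit quaternion [w, x, y, z].
In Python, from station import * gives the robot as it stands. The module is installed in compiled form; this text tells all that it offers.
- The arm moves only by the shell command python3 -m jog 'ROWS' [OPENING] [FORCE]. ROWS is JSON, a list of rows, each an object of numbers: "x", "y", "z": the shift along the tool's x, y, z in m; "ax", "ay", "az": the turn, a rotation vector about the tool's x, y, z in rad. In form: [{"x": .., "y": .., "z": .., "ax": .., "ay": .., "az": ..}, ...]. A call has 1 to 12 rows; each row is the pose to reach, as a shift and turn from the pose commanded when the call began, along the tool's axes at that moment; what a row does not reach only later rows make up. A row lasts 1/10 s, in which the tool goes at most 50 mm and 8.59 degrees, less where a joint would pass 70% of its speed; a pose out of reach is approached as far as the arm can. A call with a gripper value outside its range is refused whole. OPENING is the opening, from 0 (shut) to 1 (fully open), set as the call begins (- or left out, the last holds). The fingers move at their own pace and stop on an object; FORCE is the grip in N (left out, the last holds). Time passes only in rows, so rows that repeat a pose let the fingers close. It gives the time, the measured TCP pose, the force, the opening and the grip force at its end, in the units of the state.
- get_obs(): the state, without advancing time (a new reading comes with each control period).
- read_camera(name): name is "scene" or "top" or "wrist"; returns the picture (480x640x3 uint8, red, green, blue); there is no depth.
- camera_params(name): a dict with "K" (3x3 intrinsics, pixels), "origin" and "attitude" of the camera in the world. Camera axes: x right, y up, looking along -z (the intrinsics and any distortion apply to the point x, -y, -z); pixel columns grow to the right and rows downward; lengths in m; the calibration is good to about 2 mm. A picture is of the moment at which its call begins: read the wrist's pose just before it. camera_params takes no time and is no camera call; for the wrist camera it gives the pose at the moment of the call.
- hand_in(): hands the job in; it is judged then, once.
The state is a dict: "t": time; "q": joint angles; "joint_vel": joint speeds; "joint_torque": joint torques, N m; "eef_pos": TCP position; "tool_rot": TCP orientation; "contact_force": force on the tool from outside, world axes, zero at the start; "torque": the same for the moment, N m; "gripper_width": opening from 0.0 (shut) to 1.0 (fully open); "grasp_force": force on a finger pad.
Only numpy, scipy, OpenCV 4.12 (cv2) and the standard library are available. Lean on these libraries where they do the work, as an engineer would, in place of code of your own. Each camera call takes 0.05 s, during which the arm holds its last target. There are 200 camera calls.

## Task

The white nylon stop has been dropped into the open end of the wardrobe's aluminium door track. Take the loose wooden slat and, with its end, push the stop along the track and in under the compartment until it has snapped past the hidden spring tongue and sits caught against the buffer, going by feel: press on firmly through the tongue, but stop as soon as it comes up hard and never force it. Then draw the slat out, lay it down flat on the worktop and let go; keep the fingers off the stop and leave the other things where they are.

Things in the scene. Friction and masses are not known exactly. Their poses are not given: they have to be found in the camera images.
- wardrobe: fixed low end of a wardrobe in pale wood: a sill board 36 mm high, an aluminium U-track on it and a closed compartment with white sliding panels over the track's far part. Origin: on the worktop under the track's centre line, in the plane of the compartment's side. The track runs along its +y: open end at y = -90 mm, uncovered to y = 0, covered beyond. Compartment: x from -32 to 130 mm, y from 0 to 420 mm
- track_mouth (a point): centre of the channel floor at the track's open end, 39 mm above the worktop. The channel is 16 mm wide inside; its walls are 4 mm thick and 20 mm high. The sill ends flush with this open end; before it there is only the worktop
- track_entry (a point): centre of the channel floor where the track goes in under the compartment, 90 mm along +y from the open end. The covered channel is still 20 mm high inside. At its deepest the slat's end goes about 88 mm beyond this point
- stop: white nylon door stop, a block 13 mm wide, 30 mm long (its y axis, along the track) and 18 mm high, 12 g, lying in the uncovered part of the channel. Origin: centre of its underside
- slat: straight square pale-wood slat 10 x 10 mm, 250 mm long along its y axis, about 18 g, lying flat on the worktop. Origin: centre of its underside. Both ends are alike
- slat_mid (a point): centre of the slat, 5 mm above its underside
- tongue (a joint): lift in m of a spring tongue hidden in the covered channel, 28.5 mm before the buffer's face: 0 when down (its edge hangs 14.5 mm above the floor), 3.5 mm while the stop passes beneath, 0 again once it has dropped behind the stop. Pushing the stop in under it takes 4 to 7 N, sliding on beneath it 2 to 5 N
- buffer (a joint): compression in m of the hidden spring buffer closing the channel; 3 N per mm, bottoms hard at 5 mm. Its free face lies 50 to 112 mm past the track's entry, where exactly is not known. At 1.5 mm (push up to 9 N) the tongue snaps down behind the stop and the push eases; released, the stop stays caught there. A final push of 11 to 15 N has it home; over 20 N on the stop harms it
- pot: white ceramic lotion pot with screw lid, 70 mm across, 63 mm high; origin under its centre; not to be disturbed
- pin_box: flat steel bobby pin box 44 x 68 x 22 mm; origin under its centre; not to be disturbed
- hair_pick: dark wooden hair pick, 202 mm long along its y axis (teeth to -y), 44 mm wide, 8 mm thick; origin near its middle; not to be disturbed
- glasses_case: purple plastic sunglasses case 62 x 158 (y) x 40 mm, lying on the ledge; origin under its centre; not to be disturbed
- mirror_foot (a point): foot of the grey clamp that holds a round mirror, 110 mm across and reaching 330 mm above the worktop, to the ledge on top of the compartment. The ledge is 185 mm above the worktop and overhangs the track's entry by 12 mm. Fixed

How it is judged:
On the way, in this order (a step that is already met when the one before it is completed fails the run):
1. the slat is picked up (height (world z) of slat_mid above 0.03 m), for 0.2 s.
2. the stop is fed in under the compartment (y of stop in the frame of wardrobe above 0.015 m), for 0.05 s.
3. the stop is past the tongue and against the buffer (value of joint buffer above 0.0008 m and value of joint tongue below 0.001 m), for 0.2 s.
At the end, for the whole second after the job is handed in: The stop sits caught in the track: the tongue is down behind it (lift under 1 mm) and it keeps the buffer pressed in (over 0.8 mm). The slat lies flat on the worktop (its centre less than 10 mm above it), released and at rest (all of step 3 and linear speed of stop below 0.01 m/s and height (world z) of slat_mid below 0.01 m and linear speed of slat below 0.02 m/s); the robot touches nothing.
It fails at once if the slat presses on the stop with more than 20 N (contact force between slat and stop above 20 N).
It fails at once if the slat is forced against track or wardrobe with more than 20 N (contact force between slat and wardrobe above 20 N).
It fails at once if the gripper touches the stop (contact force between any of the fingers, the arm and stop above 0.5 N).
It fails at once if a bystander (pot, pin box, hair pick or glasses case) is moved more than 15 mm (distance of any of pot, pin_box, hair_pick, glasses_case from where it was at the start of the episode above 0.015 m).
It also fails if it takes over 50 s, if anything falls off the work surface, if the arm or the gripper's body presses on something with over 40 N, if the wrist force passes 120 N, or if a joint passes its speed limit or range.

## Working session

There is one attempt and no reset: what is moved stays moved. The work goes in short steps, Python scripts to look and compute and a shell command to move; the robot and the scene stay as the last step left them, time stands still between calls to the robot, and variables do not carry over. Pictures are saved under pics/ and viewed, at most 11 in all, crops included, and the job is handed in when it is done.

```bash
mkdir -p pics; cat > h.py <<'E'
from station import *
import numpy as np, cv2
from scipy.spatial.transform import Rotation as R
def snap(n,f):
    p=camera_params(n); im=read_camera(n); cv2.imwrite('pics/'+f,im[:,:,::-1]); return im,p
def rot(a):
    a=np.array(a,float)
    return a if a.shape==(3,3) else R.from_quat(a[[1,2,3,0]]).as_matrix()
def ray(p,u,v,z):
    K=np.array(p['K']); d=np.linalg.inv(K)@[u,v,1]; d=rot(p['attitude'])@(d*[1,-1,-1]); o=np.array(p['origin'])
    return o+d*(z-o[2])/d[2]
def proj(p,X):
    c=rot(p['attitude']).T@(np.array(X)-p['origin']); c=c*[1,-1,-1]; q=np.array(p['K'])@c; return q[:2]/q[2]
E
python3 - <<'E'
from h import *
for n in ('scene','top'):
    im,p=snap(n,n+'0.png'); print(n,p)
o=get_obs(); print(o)
E
```

```text
scene {'K': array([[539.46616463,   0.        , 323.17282661],
       [  0.        , 539.46616463, 242.82331753],
       [  0.        ,   0.        ,   1.        ]]), 'origin': array([0.26846903, 0.03619967, 1.01369909]), 'attitude': array([ 0.72515505,  0.11645791, -0.11374972, -0.66906555])}
top {'K': array([[511.7395419 ,   0.        , 313.63644302],
       [  0.        , 511.7395419 , 240.16396207],
       [  0.        ,   0.        ,   1.        ]]), 'origin': array([0.41796462, 0.04440656, 0.93284292]), 'attitude': array([-0.69702917, -0.05870497,  0.07391271,  0.71080304])}
{'t': 0.1, 'q': array([ 1.15888293,  0.47769115,  0.02231231,  1.55637851, -0.01149594,
        1.10928924, -0.08309939]), 'joint_vel': array([ 0.00021793, -0.00219962, -0.00035174, -0.0021164 , -0.00019384,
       -0.00057978, -0.0002905 ]), 'joint_torque': array([ 4.44478574e-03, -5.97762573e+01,  1.61369797e+00, -2.81955957e+01,
        1.27881064e-02,  4.97909714e-03, -4.10272094e-05]), 'eef_pos': array([ 0.20177607, -0.64356511,  0.23042903]), 'tool_rot': array([-7.99894403e-04,  9.88480297e-01,  1.51347389e-01, -1.77221247e-04]), 'contact_force': array([ 0.05473043,  0.93339357, -0.61132842]), 'torque': array([ 0.05149063, -0.00539171,  0.04389773]), 'grasp_force': 0.0, 'gripper_width': 0.9985379252645085}
```

View pics/top0.png

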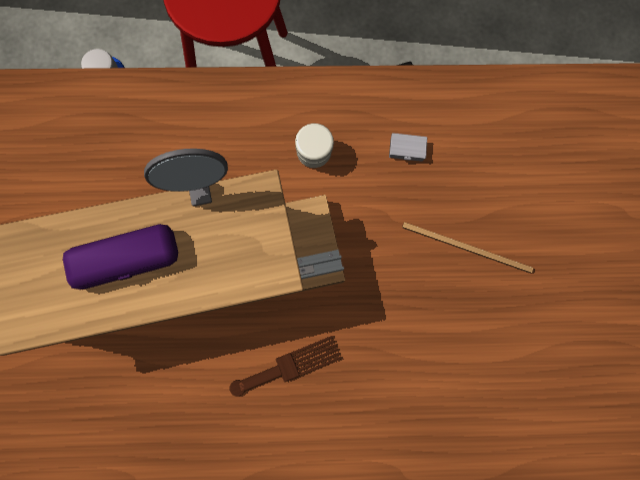

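View pics/scene0.png

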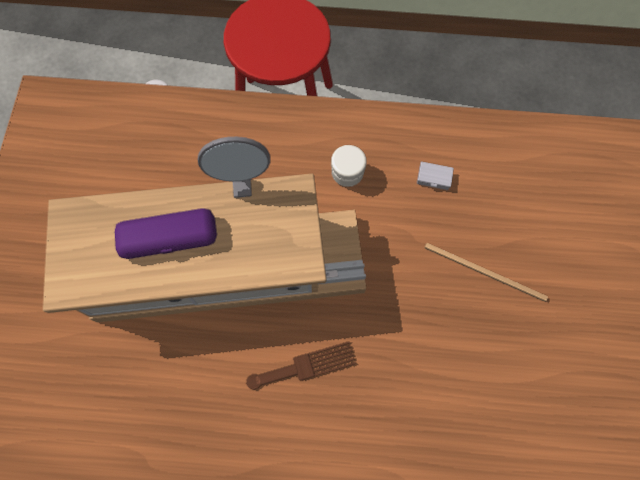

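The top view shows the slat from (404,225) to (533,270). The track's open end is near (343,262), running left to the ledge at about (298,270). I'll enlarge the track and compute positions.

```bash
python3 - <<'E'
from h import *
im=cv2.imread('pics/top0.png'); a=cv2.resize(im[190:295,270:370],None,fx=4,fy=4,interpolation=cv2.INTER_CUBIC)
im2=cv2.imread('pics/scene0.png'); b=cv2.resize(im2[200:305,295:395],None,fx=4,fy=4,interpolation=cv2.INTER_CUBIC)
cv2.imwrite('pics/c0.png',np.hstack([a,b]))
for n,im,pts in (('top',im,[(404,225),(533,270)]),('scene',im2,[(427,246),(547,298)])):
    p=camera_params(n)
    for q in pts: print(n,q,ray(p,*q,0.005))
    x0=375 if n=='top' else 400
    hsv=cv2.cvtColor(im,cv2.COLOR_BGR2HSV)
    sub=hsv[200:320,x0:570]; m=(sub[...,2]>150)&(sub[...,1]<160)
    k,l,st,c=cv2.connectedComponentsWithStats(m.astype(np.uint8)); i=1+np.argmax(st[1:,4])
    ys,xs=np.where(l==i); r=cv2.minAreaRect(np.c_[xs+x0,ys+200].astype(np.float32)); print(r)
    P=np.c_[xs+x0,ys+200].astype(float); mu=P.mean(0); d=np.linalg.svd(P-mu,full_matrices=0)[2][0]; t=(P-mu)@d
    e=[ray(p,*(mu+d*s),0.008)[:2] for s in (t.min()-.5,t.max()+.5)]; print('slat',e,np.mean(e,0),np.linalg.norm(e[1]-e[0]),np.degrees(np.arctan2(*(e[1]-e[0])[::-1])))
p=camera_params('top')
for q in [(343,262),(298,271),(314,145),(408,147),(340,350)]: print(q,ray(p,*q,0.05))
E
```

```text
top (404, 225) [ 0.61991487 -0.14652146  0.005     ]
top (533, 270) [ 0.53108507 -0.38028192  0.005     ]
((467.52301025390625, 246.5238800048828), (136.68130493164062, 5.625783920288086), 19.510799407958984)
slat [array([ 0.62191634, -0.14344   ]), array([ 0.5311958 , -0.37771331])] [ 0.57655607 -0.26057666] 0.25122539743779027 -111.16851187404163
scene (427, 246) [ 0.62036967 -0.15084174  0.005     ]
scene (547, 298) [ 0.53404    -0.38218573  0.005     ]
((484.5, 259.5), (119.0, 169.0), 90.0)
slat [array([ 0.60414572, -0.09051276]), array([ 0.61024979, -0.43571676])] [ 0.60719776 -0.26311476] 0.3452579682034667 -88.98697235004404
(343, 262) [ 0.54592695 -0.02687099  0.05      ]
(298, 271) [0.53161204 0.05182509 0.05      ]
(314, 145) [0.76194275 0.01908099 0.05      ]
(408, 147) [ 0.75572319 -0.15254856  0.05      ]
(340, 350) [ 0.39598535 -0.01697148  0.05      ]
```

View pics/c0.png

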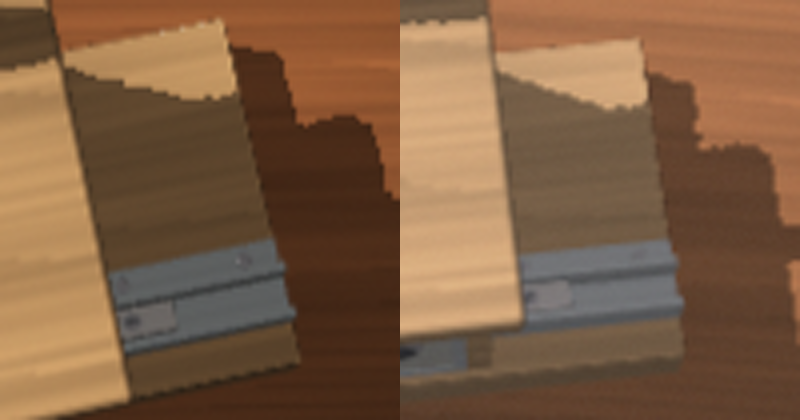

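The crop shows the stop at about top px (307,270), partly under the ledge's edge. The channel runs from there to its mouth at about (343,264). Next I'll take a wrist view of the track from above, for precision.

```bash
cat >> h.py <<'E'
def Rd(yaw):  # tool down, tool x at yaw (deg)
    y=np.radians(yaw); c,s=np.cos(y),np.sin(y); return np.array([[c,s,0],[s,-c,0],[0,0,-1.]])
def to(pos,yaw):
    o=get_obs(); T=rot(o['tool_rot']); d=T.T@(np.array(pos)-o['eef_pos']); r=R.from_matrix(T.T@Rd(yaw)).as_rotvec()
    print('xyz',np.round(d,4),'rv',np.round(r,4),'yaw now',np.degrees(np.arctan2(T[1,0],T[0,0])),'t',o['t'])
E
python3 - <<'E'
from h import *
p=camera_params('wrist'); o=get_obs(); T=rot(o['tool_rot'])
print(p['K'],T.T@(np.array(p['origin'])-o['eef_pos'])); print(np.round(T.T@rot(p['attitude']),3))
to([0.555,-0.15,0.25],100); to([0.555,-0.15,0.25],-80); to([0.60,-0.15,0.25],10)
E
```

```text
[[344.87382288   0.         322.6870289 ]
 [  0.         344.87382288 240.66308062]
 [  0.           0.           1.        ]] [ 0.07426549  0.00053531 -0.14252319]
[[ 0.     0.957  0.289]
 [ 1.     0.    -0.   ]
 [-0.     0.289 -0.957]]
xyz [ 0.4847 -0.3653 -0.019 ] rv [-1.4000e-03 -1.1000e-03 -1.4415e+00] yaw now 17.41004653393124 t 0.1
xyz [ 0.4847 -0.3653 -0.019 ] rv [-1.1000e-03  1.5000e-03  1.7001e+00] yaw now 17.41004653393124 t 0.1
xyz [ 0.5277 -0.3518 -0.0191] rv [-0.0016  0.0002  0.1293] yaw now 17.41004653393124 t 0.1
```

```bash
R='{"x":0.49,"y":-0.37,"z":-0.02,"az":-1.44}'; python3 -m jog '[{"x":0.49,"y":-0.37,"z":-0.02,"az":-1.44},{"x":0.49,"y":-0.37,"z":-0.02,"az":-1.44},{"x":0.49,"y":-0.37,"z":-0.02,"az":-1.44},{"x":0.49,"y":-0.37,"z":-0.02,"az":-1.44},{"x":0.49,"y":-0.37,"z":-0.02,"az":-1.44},{"x":0.49,"y":-0.37,"z":-0.02,"az":-1.44},{"x":0.49,"y":-0.37,"z":-0.02,"az":-1.44},{"x":0.49,"y":-0.37,"z":-0.02,"az":-1.44},{"x":0.49,"y":-0.37,"z":-0.02,"az":-1.44},{"x":0.49,"y":-0.37,"z":-0.02,"az":-1.44},{"x":0.49,"y":-0.37,"z":-0.02,"az":-1.44},{"x":0.49,"y":-0.37,"z":-0.02,"az":-1.44}]' 1
python3 - <<'E'
from h import *
to([0.558,-0.13,0.25],100)
E
```

```text
xyz [ 0.4936 -0.3835 -0.019 ] rv [-1.4000e-03 -1.1000e-03 -1.4415e+00] yaw now 17.41004653393124 t 0.1validation failed for argument at $[0]...
```

```bash
python3 -m jog '[{"x":0.1,"y":-0.08,"z":-0.02,"ax":0,"ay":0,"az":-0.15},{"x":0.49,"y":-0.37,"z":-0.02,"ax":0,"ay":0,"az":-1.44},{"x":0.49,"y":-0.37,"z":-0.02,"ax":0,"ay":0,"az":-1.44},{"x":0.49,"y":-0.37,"z":-0.02,"ax":0,"ay":0,"az":-1.44},{"x":0.49,"y":-0.37,"z":-0.02,"ax":0,"ay":0,"az":-1.44},{"x":0.49,"y":-0.37,"z":-0.02,"ax":0,"ay":0,"az":-1.44},{"x":0.49,"y":-0.37,"z":-0.02,"ax":0,"ay":0,"az":-1.44},{"x":0.49,"y":-0.37,"z":-0.02,"ax":0,"ay":0,"az":-1.44},{"x":0.49,"y":-0.37,"z":-0.02,"ax":0,"ay":0,"az":-1.44},{"x":0.49,"y":-0.37,"z":-0.02,"ax":0,"ay":0,"az":-1.44},{"x":0.49,"y":-0.37,"z":-0.02,"ax":0,"ay":0,"az":-1.44},{"x":0.49,"y":-0.37,"z":-0.02,"ax":0,"ay":0,"az":-1.44}]' 1
python3 - <<'E'
from h import *
to([0.558,-0.13,0.25],100)
E
```

```text
t: 1.3
eef_pos: [0.5508, -0.1549, 0.2508]
tool_rot: [-0.0, 0.644, 0.765, -0.0]
contact_force: [1.0, -0.5, 1.2]
gripper_width: 1.002
grasp_force: 0.0
xyz [0.0233 0.0114 0.0008] rv [-0.0005  0.     -0.0019] yaw now 99.8897863336005 t 1.3
```

```bash
python3 -m jog '[{"x":0.02,"y":0.01,"z":0,"ax":0,"ay":0,"az":0},{"x":0.02,"y":0.01,"z":0,"ax":0,"ay":0,"az":0},{"x":0.02,"y":0.01,"z":0,"ax":0,"ay":0,"az":0}]'
python3 - <<'E'
from h import *
import pickle
im,p=snap('wrist','w1.png'); pickle.dump(p,open('w1.pkl','wb'))
for X in ([.546,-.027,.059],[.53,.06,.059]): print(proj(p,X))
u,v=[int(a) for a in proj(p,[.54,.01,.05])]
print(u,v); u0,v0=max(0,u-80),max(0,v-70)
print(u0,v0); c=im[v0:v0+150,u0:u0+160,::-1]
cv2.imwrite('pics/w1c.png',cv2.resize(c,None,fx=4,fy=4,interpolation=cv2.INTER_CUBIC)[:600])
E
```

```text
t: 1.6
eef_pos: [0.5563, -0.1351, 0.2505]
tool_rot: [-0.0, 0.643, 0.766, -0.0]
contact_force: [0.8, -0.6, 0.5]
gripper_width: 1.002
grasp_force: 0.0
[331.70213764  95.57539607]
[331.66788497 -20.33965251]
332 51
252 0
```

View pics/w1c.png

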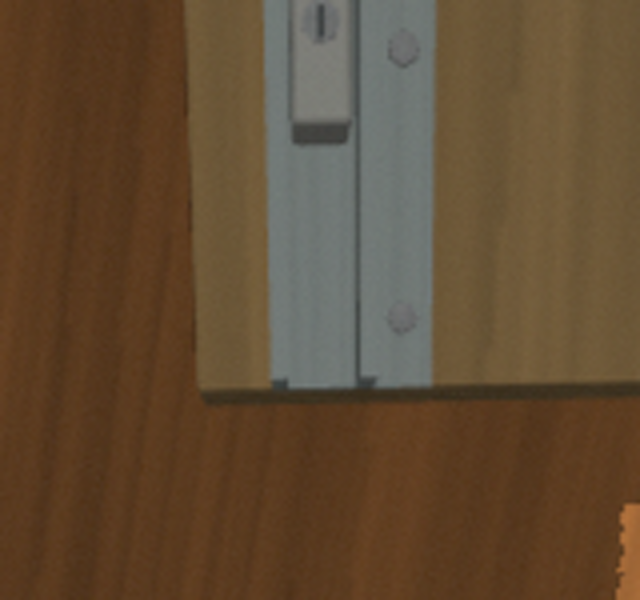

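The wrist crop (4x, offset 252,0) shows the wall ends at the mouth at x 273–288 and 358–377 on row 385, so the channel centre is at about (323,388). The stop's top edge is at row 121, centred on x≈321. Now I'll fit the edge lines for the track's direction.

```bash
python3 - <<'E'
from h import *
import pickle
p=pickle.load(open('w1.pkl','rb')); im=cv2.imread('pics/w1.png').astype(float)
def edge(a,b,z,name,ch,w=4):
    # a,b crop coords; per row max gradient near line
    P=[]
    for r in range(int(a[1]/4)+2,int(b[1]/4)-2):
        x=252+(a[0]+(b[0]-a[0])*(4*r-a[1])/(b[1]-a[1]))/4
        xs=np.arange(int(x)-w,int(x)+w+1); g=np.abs(np.diff(im[r,int(x)-w:int(x)+w+2,ch]))
        g=np.where(g>0.5*g.max(),g,0); P.append((((xs+.5)*g).sum()/g.sum(),r))
    P=np.array(P); W=np.array([ray(p,*q,z)[:2] for q in P])
    for _ in range(3):
        mu=np.median(W,0) if _==0 else W.mean(0); d=np.linalg.svd(W-W.mean(0),full_matrices=0)[2][0]; d*=np.sign(d[1])
        res=(W-W.mean(0))@[-d[1],d[0]]; W=W[abs(res)<2*res.std()+1e-6]
    print(name,'ang',np.degrees(np.arctan2(d[1],d[0])),'res',res.std()); return W.mean(0),d
L1=edge((186,0),(198,385),.036,'sill left',2)
L2=edge((264,0),(272,370),.059,'track left(top)',0)
L3=edge((436,0),(432,375),.039,'flange right',0)
L4=edge((357,130),(358,370),.059,'inner right(top)',0)
for n,q,z in (('mouth floor c',(323,388),.039),('walltop L',(288,380),.059),('walltop R',(358,379),.059),('walltop outL',(273,380),.059),('outR',(377,379),.059),('floorL',(288,388),.039),('floorR',(358,387),.039),('stop rear top c',(321.5,121),.057),('front edge l',(203,392),.036),('front edge r',(630,383),.036)):
    print(n,ray(p,252+(q[0]-1.5)/4,(q[1]-1.5)/4,z))
# ledge front long edge in top view
pt=camera_params('top'); a,b=ray(pt,0,356,.185),ray(pt,302,290,.185)
print('ledge',a,b,np.degrees(np.arctan2(*(a-b)[:2][::-1])))
ps=camera_params('scene'); 
for z in (.185,.165): 
  a,b=ray(ps,44,308,z),ray(ps,325,284,z); print('ledge s',np.degrees(np.arctan2(*(a-b)[:2][::-1])))
E
```

```text
sill left ang 100.87557045853234 res 0.0002187647189706078
track left(top) ang 101.0427203625744 res 0.00012648980095872716
flange right ang 101.00094099589546 res 0.00011238162063193658
inner right(top) ang 100.82302949774066 res 1.0053082222939977e-05
mouth floor c [ 0.5468911  -0.02565607  0.039     ]
walltop L [ 0.5387214  -0.02747624  0.059     ]
walltop R [ 0.55414264 -0.02455679  0.059     ]
walltop outL [ 0.53540826 -0.02805817  0.059     ]
outR [ 0.55833794 -0.02381992  0.059     ]
floorL [ 0.53868513 -0.02709744  0.039     ]
floorR [ 0.55505507 -0.02399795  0.039     ]
stop rear top c [0.53681551 0.02471248 0.057     ]
front edge l [ 0.51867619 -0.03120589  0.036     ]
front edge r [ 0.61920953 -0.01151318  0.036     ]
ledge [0.40157273 0.47249549 0.185     ] [0.48620588 0.0452919  0.185     ] 101.20575127308429
ledge s 99.67735668885612
ledge s 99.67735668885612
```

```bash
python3 - <<'E'
from h import *
to([0.5415,-0.3511,0.08],68.8);to([0.5415,-0.3511,0.0025],68.8)
E
```

```text
xyz [-0.2091 -0.0508  0.1707] rv [-0.001   0.0008  0.5418] yaw now 99.84127767825545 t 1.65
xyz [-0.2091 -0.0507  0.2482] rv [-0.001   0.0008  0.5418] yaw now 99.84127767825545 t 1.65
```

```bash
python3 -m jog '[{"x":-0.05,"y":-0.013,"z":0.02,"ax":0,"ay":0,"az":0.14},{"x":-0.1,"y":-0.025,"z":0.05,"ax":0,"ay":0,"az":0.28},{"x":-0.14,"y":-0.038,"z":0.09,"ax":0,"ay":0,"az":0.42},{"x":-0.18,"y":-0.045,"z":0.13,"ax":0,"ay":0,"az":0.542},{"x":-0.209,"y":-0.051,"z":0.17,"ax":0,"ay":0,"az":0.542},{"x":-0.209,"y":-0.051,"z":0.19,"ax":0,"ay":0,"az":0.542},{"x":-0.209,"y":-0.051,"z":0.19,"ax":0,"ay":0,"az":0.542},{"x":-0.209,"y":-0.051,"z":0.19,"ax":0,"ay":0,"az":0.542}]'
python3 - <<'E'
from h import *
import pickle
to([0.5415,-0.3511,0.0025],68.8)
im,p=snap('wrist','w2.png'); pickle.dump(p,open('w2.pkl','wb'))
c=np.array([.5766,-.2606]);d=np.array([.3611,.9325])
for s in (-.125,-.097,.125): print(proj(p,[*(c+s*d),.01]))
E
```

```text
t: 2.45
eef_pos: [0.5409, -0.3507, 0.0604]
tool_rot: [-0.001, 0.826, 0.564, -0.001]
contact_force: [-0.4, 0.1, 1.6]
gripper_width: 0.997
grasp_force: 0.0
xyz [-0.0002  0.0009  0.0579] rv [-0.0021 -0.0001 -0.0017] yaw now 68.7024183591925 t 2.45
[322.83300155 307.60401931]
[322.73780713 265.37214803]
[ 321.59812498 -240.2342629 ]
```

View pics/w2.png

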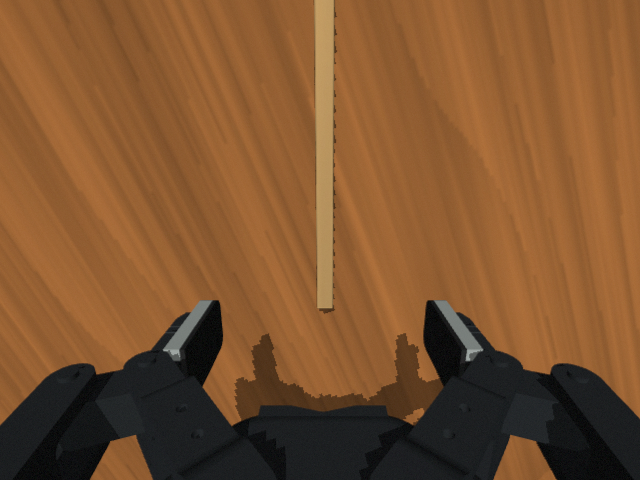

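The slat lies centred (column ~324) and its rear end is at row 308, as predicted. I'll descend and grip.

```bash
python3 -m jog '[{"x":0,"y":0.001,"z":0.03,"ax":0,"ay":0,"az":0},{"x":0,"y":0.001,"z":0.05,"ax":0,"ay":0,"az":0},{"x":0,"y":0.001,"z":0.058,"ax":0,"ay":0,"az":0},{"x":0,"y":0.001,"z":0.058,"ax":0,"ay":0,"az":0},{"x":0,"y":0.001,"z":0.058,"ax":0,"ay":0,"az":0}]'
python3 -m jog '[{"x":0,"y":0,"z":0,"ax":0,"ay":0,"az":0},{"x":0,"y":0,"z":0,"ax":0,"ay":0,"az":0},{"x":0,"y":0,"z":0,"ax":0,"ay":0,"az":0},{"x":0,"y":0,"z":0,"ax":0,"ay":0,"az":0},{"x":0,"y":0,"z":0,"ax":0,"ay":0,"az":0},{"x":0,"y":0,"z":0,"ax":0,"ay":0,"az":0},{"x":0,"y":0,"z":0,"ax":0,"ay":0,"az":0},{"x":0,"y":0,"z":0,"ax":0,"ay":0,"az":0},{"x":0,"y":0,"z":0,"ax":0,"ay":0,"az":0},{"x":0,"y":0,"z":0,"ax":0,"ay":0,"az":0}]' 0 80
```

```text
t: 3.0
eef_pos: [0.5447, -0.3502, 0.005]
tool_rot: [0.001, 0.825, 0.566, 0.001]
contact_force: [-0.5, -0.4, 0.5]
gripper_width: 0.999
grasp_force: 0.0
t: 4.0
eef_pos: [0.5435, -0.3502, 0.0033]
tool_rot: [0.0, 0.825, 0.565, 0.0]
contact_force: [-0.6, 0.6, 5.1]
gripper_width: 0.085
grasp_force: 79.2
```

```bash
python3 - <<'E'
from h import *
to([0.593,-0.2632,0.10],101)
E
python3 -m jog '[{"x":0,"y":0,"z":-0.02,"ax":0,"ay":0,"az":0},{"x":0,"y":0,"z":-0.05,"ax":0,"ay":0,"az":0},{"x":0,"y":0,"z":-0.08,"ax":0,"ay":0,"az":0},{"x":0,"y":0,"z":-0.097,"ax":0,"ay":0,"az":0},{"x":0,"y":0,"z":-0.097,"ax":0,"ay":0,"az":0}]'
python3 - <<'E'
from h import *
to([0.593,-0.2632,0.10],101)
E
```

```text
xyz [ 0.099   0.0148 -0.0967] rv [ 5.000e-04  2.000e-04 -5.611e-01] yaw now 68.85257384361798 t 4.0
t: 4.5
eef_pos: [0.5447, -0.3508, 0.1023]
tool_rot: [0.002, 0.825, 0.565, 0.001]
contact_force: [-0.2, -0.2, -0.2]
gripper_width: 0.082
grasp_force: 78.5
xyz [0.0992 0.0134 0.0023] rv [ 0.0041  0.0019 -0.5612] yaw now 68.84639057864125 t 4.5
```

```bash
python3 -m jog '[{"x":0.02,"y":0.003,"z":0,"ax":0,"ay":0,"az":-0.11},{"x":0.04,"y":0.006,"z":0,"ax":0,"ay":0,"az":-0.22},{"x":0.06,"y":0.01,"z":0,"ax":0,"ay":0,"az":-0.33},{"x":0.08,"y":0.012,"z":0,"ax":0,"ay":0,"az":-0.44},{"x":0.099,"y":0.0135,"z":0.001,"ax":0.002,"ay":0.001,"az":-0.561},{"x":0.099,"y":0.0135,"z":0.001,"ax":0.002,"ay":0.001,"az":-0.561},{"x":0.099,"y":0.0135,"z":0.001,"ax":0.002,"ay":0.001,"az":-0.561},{"x":0.099,"y":0.0135,"z":0.001,"ax":0.002,"ay":0.001,"az":-0.561}]'
python3 - <<'E'
from h import *
to([0.593,-0.2632,0.045],101)
ims={}
cs=[]
for n in ('top','scene'):
    im,p=snap(n,n+'3.png'); f=np.array([.5506,-.0453,.102]); u,v=proj(p,f); g=proj(p,[.593,-.2632,.102]); print(n,u,v,g)
    u,v=int(u),int(v); c=im[v-40:v+60,u-30:u+70,::-1]; print('off',u-30,v-40); cs.append(cv2.resize(c,None,fx=4,fy=4,interpolation=cv2.INTER_CUBIC))
im,p=snap('wrist','w3.png'); cs.append(cv2.resize(im[:,:,::-1],(533,400)))
cv2.imwrite('pics/c3.png',np.hstack(cs[:2]))
E
```

```text
t: 5.3
eef_pos: [0.5904, -0.2643, 0.0982]
tool_rot: [-0.001, 0.638, 0.77, -0.001]
contact_force: [-0.2, -0.3, -0.1]
gripper_width: 0.078
grasp_force: 78.5
xyz [0.0005 0.0029 0.0532] rv [-0.0033 -0.0012 -0.0041] yaw now 100.76499398555288 t 5.3
top 356.4759770790925 254.4071413333706 [485.52152523 227.02530999]
off 326 214
scene 377.062374210721 261.393177107378 [500.12302611 248.24496552]
off 347 221
```

View pics/c3.png

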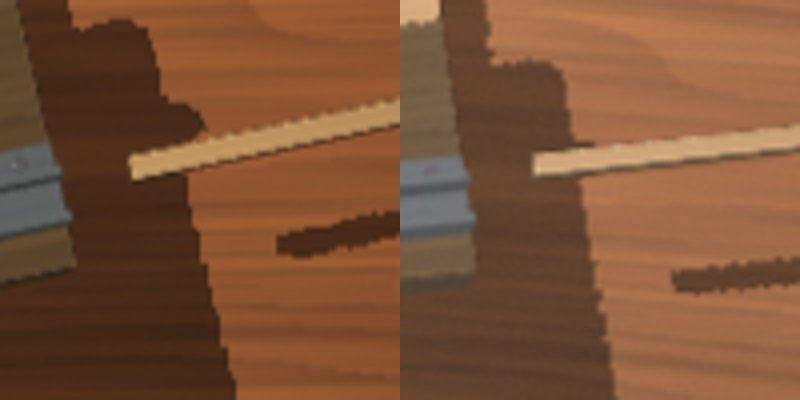

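View pics/w3.png

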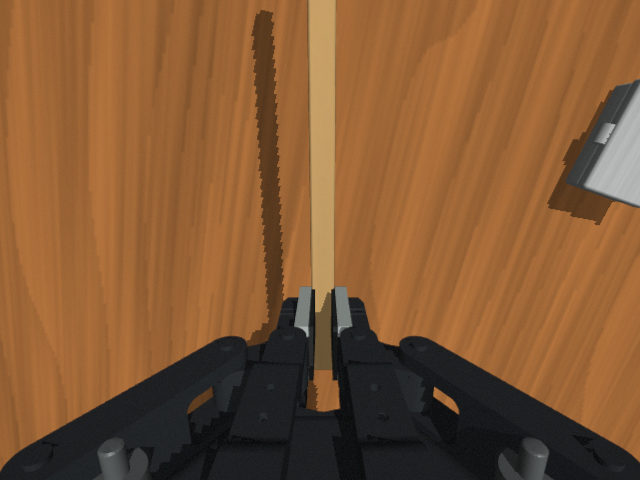

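The crops show the slat's front end at about (358.6,256) in top and (380,262) in scene. In the wrist view the slat sits centred and straight at columns 311–334. Next I'll triangulate its pitch.

```bash
python3 - <<'E'
from h import *
from scipy.optimize import least_squares
pt,ps=camera_params('top'),camera_params('scene')
def end(im,p,u0,v0):
    hsv=cv2.cvtColor(im,cv2.COLOR_BGR2HSV)
    return
# top-face centre of front end: mid of end edge (top face)
a=np.array([326+(131-1.5)/4,214+(168-1.5)/4]); b=np.array([347+(133-1.5)/4,221+(162-1.5)/4])
f=lambda X: np.r_[proj(pt,X)-a,proj(ps,X)-b]
s=least_squares(f,[.55,-.045,.1]); print('front',s.x,'res',s.fun)
# same two cameras: mouth / wall tops for relative check
a=np.array([270+(290-1.5)/4,190+(294-1.5)/4])
print('walls mid top-plane', ray(pt,*a,.059))
o=get_obs(); T=rot(o['tool_rot']); print(T[:,0],o['eef_pos'], T.T@(s.x-o['eef_pos']))
E
```

```text
front [ 0.54595983 -0.04744347  0.11920959] res [ 0.62029535 -0.10344964 -0.67226981  0.05648433]
walls mid top-plane [ 0.54269094 -0.02456955  0.059     ]
[-1.88057919e-01  9.82157487e-01  9.43444075e-04] [ 0.59092263 -0.26393047  0.09879289] [ 0.2210992  -0.0034942  -0.02020026]
```

```bash
python3 - <<'E'
from h import *
im=cv2.imread('pics/w3.png').astype(float); p=camera_params('wrist'); o=get_obs(); T=rot(o['tool_rot'])
L=[];Rr=[];rows=np.arange(3,265)
def sub(g,xs): g=np.where(g>.5*g.max(),g,0); return (g*xs).sum()/g.sum()
for r in rows:
    s=im[r].sum(1); g=np.abs(np.diff(s)); xl=np.arange(302,320); xr=np.arange(326,344)
    L.append(sub(g[xl],xl+.5)); Rr.append(sub(g[xr],xr+.5))
def fit(r,x):
    r=np.array(r,float);x=np.array(x)
    for _ in range(5):
        c=np.polyfit(r,x,1); e=x-np.polyval(c,r); k=abs(e)<2.5*e.std()+1e-9; r,x=r[k],x[k]
    return c,e.std(),len(r)
cl,cr=fit(rows,L),fit(rows,Rr); print(cl,cr)
v=(cl[0][1]-cr[0][1])/(cr[0][0]-cl[0][0]); u=np.polyval(cl[0],v)
d=np.linalg.inv(p['K'])@[u,v,1]; d=rot(p['attitude'])@(d*[1,-1,-1]); d/=np.linalg.norm(d)
if d[1]<0: d=-d
print('vp',u,v,'dir world',d,'pitch up deg',np.degrees(np.arcsin(d[2])),'yaw',np.degrees(np.arctan2(d[1],d[0])),'tool',T.T@d)
for r in (5,130,260):
    w=np.polyval(cr[0],r)-np.polyval(cl[0],r); c=(np.polyval(cr[0],r)+np.polyval(cl[0],r))/2
    q=np.linalg.inv(p['K'])@[c,r,1]; X=np.array(p['origin'])+rot(p['attitude'])@(q*[1,-1,-1])*(p['K'][0][0]*.01/w); print(r,w,X)
E
```

```text
(array([1.34490319e-02, 3.07759769e+02]), np.float64(0.31222968141585455), 262) (array([-6.32885894e-03,  3.35067980e+02]), np.float64(0.19927470158485247), 262)
vp 326.3294439464773 1380.7443573635494 dir world [-1.91201768e-01  9.81550265e-01  9.79941619e-04] pitch up deg 0.05614652791868131 yaw 101.02293169790607 tool [ 9.99994873e-01 -3.20202372e-03 -2.92523126e-05]
5 27.2093217111954 [ 0.56871344 -0.14660023  0.09505354]
130 24.737085357329875 [ 0.57707846 -0.18954271  0.09501067]
260 22.165959549309832 [ 0.58775747 -0.24436431  0.09495594]
```

```bash
python3 -m jog '[{"x":0,"y":0.0015,"z":0.025,"ax":0,"ay":0,"az":0},{"x":0,"y":0.0015,"z":0.045,"ax":0,"ay":0,"az":0},{"x":0,"y":0.0015,"z":0.053,"ax":0,"ay":0,"az":0},{"x":0,"y":0.0015,"z":0.053,"ax":0,"ay":0,"az":0},{"x":0,"y":0.0015,"z":0.053,"ax":0,"ay":0,"az":0},{"x":0,"y":0.0015,"z":0.053,"ax":0,"ay":0,"az":0}]'
python3 - <<'E'
from h import *
cs=[]
o=get_obs(); print(o['eef_pos'],(o['eef_pos'][:2]-[.5466,-.0258])@[.9816,.191],(o['eef_pos'][:2]-[.5466,-.0258])@[-.191,.9816], o['contact_force'])
for n in ('top','scene'):
    im,p=snap(n,n+'4.png'); u,v=[int(a) for a in proj(p,[.5466,-.0258,.05])]
    cs.append(cv2.resize(im[v-30:v+30,u-25:u+55,::-1],None,fx=5,fy=5,interpolation=cv2.INTER_CUBIC))
cv2.imwrite('pics/c4.png',np.hstack(cs))
E
```

```text
t: 6.05
eef_pos: [0.5938, -0.2626, 0.0472]
tool_rot: [-0.0, 0.636, 0.772, 0.0]
contact_force: [-0.7, 0.1, -0.0]
gripper_width: 0.081
grasp_force: 78.5
[ 0.59377487 -0.26259544  0.04719033] 0.0010789217192971323 -0.24144879973991126 [-0.73564195  0.13524093 -0.04008265]
```

View pics/c4.png

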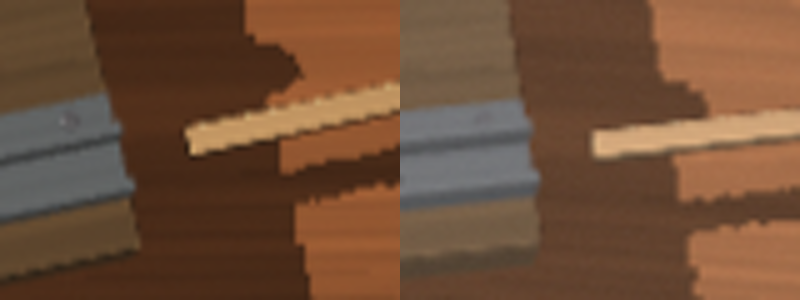

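The slat's extension meets the channel's centre at the mouth within about 1 mm in both views. I'll move it in gently.

```bash
python3 -m jog '[{"x":0.01,"y":-0.0005,"z":0,"ax":0,"ay":0,"az":0},{"x":0.016,"y":-0.0005,"z":0,"ax":0,"ay":0,"az":0},{"x":0.02,"y":-0.0005,"z":0,"ax":0,"ay":0,"az":0},{"x":0.024,"y":-0.0005,"z":0,"ax":0,"ay":0,"az":0}]'
python3 -m jog '[{"x":0.004,"y":0,"z":0,"ax":0,"ay":0,"az":0},{"x":0.008,"y":0,"z":0,"ax":0,"ay":0,"az":0},{"x":0.012,"y":0,"z":0,"ax":0,"ay":0,"az":0},{"x":0.016,"y":0,"z":0,"ax":0,"ay":0,"az":0},{"x":0.02,"y":0,"z":0,"ax":0,"ay":0,"az":0},{"x":0.024,"y":0,"z":0,"ax":0,"ay":0,"az":0}]'
python3 - <<'E'
from h import *
cs=[]
o=get_obs(); print((o['eef_pos'][:2]-[.5466,-.0258])@[.9816,.191],(o['eef_pos'][:2]-[.5466,-.0258])@[-.191,.9816])
for n in ('top','scene'):
    im,p=snap(n,n+'5.png'); u,v=[int(a) for a in proj(p,[.5466,-.0258,.05])]
    cs.append(cv2.resize(im[v-25:v+25,u-45:u+35,::-1],None,fx=5,fy=5,interpolation=cv2.INTER_CUBIC))
cv2.imwrite('pics/c5.png',np.hstack(cs))
E
```

```text
t: 6.55
eef_pos: [0.5879, -0.238, 0.0461]
tool_rot: [-0.001, 0.636, 0.772, -0.0]
contact_force: [0.4, 0.1, -0.0]
gripper_width: 0.077
grasp_force: 78.5
t: 7.15
eef_pos: [0.5832, -0.2149, 0.046]
tool_rot: [-0.001, 0.636, 0.772, -0.0]
contact_force: [0.6, -0.3, -0.9]
gripper_width: 0.084
grasp_force: 78.5
-0.0001830607086117722 -0.19265674136305083
```

View pics/c5.png

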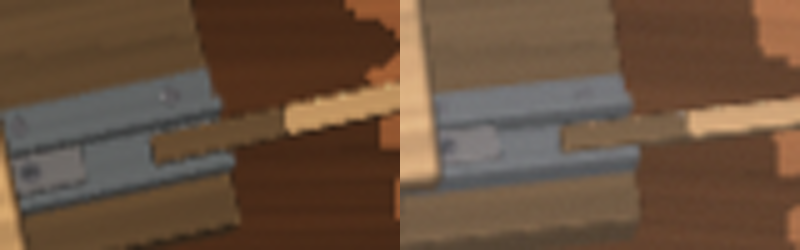

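The slat's end is inside the channel, about 28 mm past the mouth and roughly 23 mm short of the stop. Now I'll feel for the floor.

```bash
python3 -m jog '[{"x":0,"y":0,"z":0.001,"ax":0,"ay":0,"az":0},{"x":0,"y":0,"z":0.002,"ax":0,"ay":0,"az":0},{"x":0,"y":0,"z":0.002,"ax":0,"ay":0,"az":0}]'
python3 -m jog '[{"x":0,"y":0,"z":0.0005,"ax":0,"ay":0,"az":0},{"x":0,"y":0,"z":0.001,"ax":0,"ay":0,"az":0},{"x":0,"y":0,"z":0.001,"ax":0,"ay":0,"az":0}]'
python3 -m jog '[{"x":0,"y":0,"z":0.0005,"ax":0,"ay":0,"az":0},{"x":0,"y":0,"z":0.001,"ax":0,"ay":0,"az":0},{"x":0,"y":0,"z":0.001,"ax":0,"ay":0,"az":0}]'; python3 -c "
from h import *
print(get_obs()['torque'])"
```

```text
t: 7.55
eef_pos: [0.5831, -0.2155, 0.0438]
tool_rot: [-0.001, 0.636, 0.771, -0.0]
contact_force: [0.6, -0.0, -1.2]
gripper_width: 0.08
grasp_force: 78.5
t: 7.85
eef_pos: [0.5833, -0.2152, 0.043]
tool_rot: [-0.001, 0.636, 0.772, -0.0]
contact_force: [0.3, -0.4, 0.1]
gripper_width: 0.08
grasp_force: 78.5
t: 8.15
eef_pos: [0.5833, -0.2152, 0.042]
tool_rot: [-0.001, 0.636, 0.772, -0.0]
contact_force: [-0.6, -0.3, -0.3]
gripper_width: 0.08
grasp_force: 78.5
[0.09536752 0.0024142  0.03492245]
```

```bash
for i in 1; do python3 -m jog '[{"x":0,"y":0,"z":0.0005,"ax":0,"ay":0,"az":0},{"x":0,"y":0,"z":0.001,"ax":0,"ay":0,"az":0},{"x":0,"y":0,"z":0.001,"ax":0,"ay":0,"az":0}]'; python3 -c "
from h import *
print(get_obs()['torque'])"; done
python3 -m jog '[{"x":0,"y":0,"z":0.0005,"ax":0,"ay":0,"az":0},{"x":0,"y":0,"z":0.001,"ax":0,"ay":0,"az":0},{"x":0,"y":0,"z":0.001,"ax":0,"ay":0,"az":0}]'; python3 -c "
from h import *
print(get_obs()['torque'])"
```

```text
t: 8.45
eef_pos: [0.5833, -0.2152, 0.041]
tool_rot: [-0.001, 0.636, 0.772, -0.0]
contact_force: [-1.1, -0.2, -0.4]
gripper_width: 0.084
grasp_force: 78.5
[-0.01425112  0.01461866  0.01781727]
t: 8.75
eef_pos: [0.5833, -0.2152, 0.04]
tool_rot: [-0.001, 0.636, 0.772, -0.0]
contact_force: [0.2, 0.0, 0.8]
gripper_width: 0.08
grasp_force: 78.5
[ 0.02646815 -0.00841835  0.00261415]
```

```bash
python3 -m jog '[{"x":0,"y":0,"z":0.0005,"ax":0,"ay":0,"az":0},{"x":0,"y":0,"z":0.001,"ax":0,"ay":0,"az":0},{"x":0,"y":0,"z":0.001,"ax":0,"ay":0,"az":0}]'; python3 -c "
from h import *
print(get_obs()['torque'])"
python3 -m jog '[{"x":0,"y":0,"z":0.0005,"ax":0,"ay":0,"az":0},{"x":0,"y":0,"z":0.001,"ax":0,"ay":0,"az":0},{"x":0,"y":0,"z":0.001,"ax":0,"ay":0,"az":0}]'; python3 -c "
from h import *
print(get_obs()['torque'])"
```

```text
t: 9.05
eef_pos: [0.5833, -0.2153, 0.039]
tool_rot: [-0.001, 0.636, 0.772, -0.0]
contact_force: [-0.1, -0.7, 1.1]
gripper_width: 0.08
grasp_force: 78.6
[0.14610564 0.05267841 0.04924575]
t: 9.35
eef_pos: [0.5834, -0.2153, 0.0381]
tool_rot: [-0.001, 0.636, 0.772, -0.0]
contact_force: [0.7, 0.0, 1.0]
gripper_width: 0.084
grasp_force: 78.6
[0.09084779 0.02432185 0.03254497]
```

```bash
python3 -m jog '[{"x":0,"y":0,"z":0.001,"ax":0,"ay":0,"az":0},{"x":0,"y":0,"z":0.002,"ax":0,"ay":0,"az":0},{"x":0,"y":0,"z":0.002,"ax":0,"ay":0,"az":0}]'; python3 -c "
from h import *
print(get_obs()['torque'])"
```

```text
t: 9.65
eef_pos: [0.5833, -0.2153, 0.036]
tool_rot: [-0.001, 0.636, 0.772, -0.0]
contact_force: [-0.2, -0.6, 1.5]
gripper_width: 0.081
grasp_force: 78.7
[0.15387663 0.05981851 0.05753044]
```

```bash
python3 -m jog '[{"x":0,"y":0,"z":-0.003,"ax":0,"ay":0,"az":0},{"x":0,"y":0,"z":-0.0065,"ax":0,"ay":0,"az":0},{"x":0,"y":0,"z":-0.0065,"ax":0,"ay":0,"az":0},{"x":0,"y":0,"z":-0.0065,"ax":0,"ay":0,"az":0}]'
cat > vp.py <<'E'
from h import *
import sys
if len(sys.argv)>1: im=cv2.imread(sys.argv[1]).astype(float); p=camera_params('wrist')
else: im,p=snap('wrist','w6.png'); im=im[:,:,::-1].astype(float)
o=get_obs(); T=rot(o['tool_rot']); A=T.T@rot(p['attitude'])
def sub(g,xs): g=np.where(g>.5*g.max(),g,0); return (g*xs).sum()/g.sum()
def fit(r,x):
    r=np.array(r,float);x=np.array(x); k=abs(x-np.median(x))<6; r,x=r[k],x[k]
    for _ in range(8):
        c=np.polyfit(r,x,1); e=x-np.polyval(c,r); k=abs(e)<2*e.std()+.05; r,x=r[k],x[k]
    return c,e.std(),len(r)
for lo in (5,60):
    L=[];Rr=[];rows=np.arange(lo,265)
    for r in rows:
        s=im[r,:,0]*0+im[r].sum(1); g=np.abs(np.diff(s)); xl=np.arange(302,320); xr=np.arange(326,344)
        L.append(sub(g[xl],xl+.5)); Rr.append(sub(g[xr],xr+.5))
    cl,cr=fit(rows,L),fit(rows,Rr); c1,c2=cl[0],cr[0]
    v=(c1[1]-c2[1])/(c2[0]-c1[0]); u=np.polyval(c1,v); d=A@((np.linalg.inv(p['K'])@[u,v,1])*[1,-1,-1]); d*=np.sign(d[0])/np.linalg.norm(d)
    print(lo,cl[1:],cr[1:],'pitch up deg',np.degrees(np.arcsin(-d[2])),'yaw in tool',np.degrees(np.arctan2(d[1],d[0])))
print(np.degrees(np.arcsin(T[2,0])),o['eef_pos'],o['contact_force'])
E
python3 vp.py pics/w3.png; python3 vp.py
```

```text
t: 10.05
eef_pos: [0.5833, -0.2152, 0.0427]
tool_rot: [-0.001, 0.636, 0.772, -0.0]
contact_force: [-0.7, -0.3, 0.1]
gripper_width: 0.082
grasp_force: 78.5
5 (np.float64(0.30748920239448696), 258) (np.float64(0.18165319921432632), 250) pitch up deg -0.14635254032186268 yaw in tool -0.1826482272533884
60 (np.float64(0.30570697976814576), 202) (np.float64(0.19218663696889413), 205) pitch up deg -0.18868715986327333 yaw in tool -0.13860718913169684
0.07923232558419675 [ 0.58331855 -0.21517751  0.04267347] [-0.6931337  -0.335528    0.11911847]
5 (np.float64(0.9640782504052157), 254) (np.float64(0.21987734192388247), 260) pitch up deg -10.49409493596814 yaw in tool 0.28006883770030666
60 (np.float64(0.9663261745209814), 199) (np.float64(0.20567652948850532), 203) pitch up deg -11.60573709542049 yaw in tool 0.24119812745633382
0.08754670039797643 [ 0.58319779 -0.21515731  0.0425288 ] [-0.17741439 -0.09539888 -0.04801431]
```

View pics/w6.png

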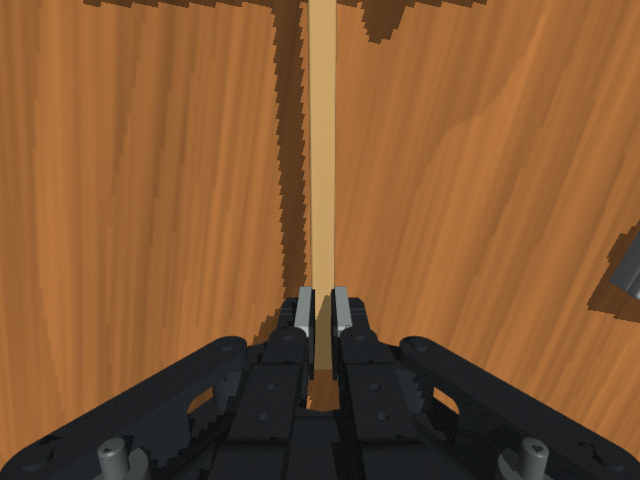

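```bash
python3 - <<'E'
import cv2,numpy as np
for f in ('w3','w6'):
    im=cv2.imread(f'pics/{f}.png').astype(float).sum(2); rows=np.arange(20,262); X=[]
    for r in rows:
        g=np.abs(np.diff(im[r])); x=np.arange(328,342); g=g[x]; g=np.where(g>.5*g.max(),g,0); X.append((g*(x+.5)).sum()/g.sum())
    X=np.array(X); r=rows
    for _ in range(6):
        c=np.polyfit(r,X,1); e=X-np.polyval(c,r); k=abs(e)<2.5*e.std()+.02; r,X=r[k],X[k]
    print(f,c,e.std(),np.polyval(c,[10,260]))
E
```

```text
w3 [-6.22020760e-03  3.35046665e+02] 0.2003769308620718 [334.98446306 333.42941116]
w6 [-8.55290412e-03  3.35635313e+02] 0.2272917082839976 [335.54978385 333.41155782]
```

```bash
python3 - <<'E'
import cv2,numpy as np
def fit(r,X):
    for _ in range(6):
        c=np.polyfit(r,X,1); e=X-np.polyval(c,r); k=abs(e)<2.5*e.std()+.02; r,X=r[k],X[k]
    return c,e.std()
for f in ('w3','w6'):
    im=cv2.imread(f'pics/{f}.png').astype(float)[:,:,1]; rows=np.arange(15,262); o=[]
    for sgn in (-1,1):
        X=[]
        for r in rows:
            ref=np.median(im[r,317:328]); th=ref*.86; x=322
            while im[r,x]>th: x+=sgn
            a,b=im[r,x-sgn],im[r,x]; X.append(x-sgn+sgn*(a-th)/(a-b))
        c,e=fit(rows,np.array(X)); o.append(np.polyval(c,[10,260])); print(f,sgn,c,e)
    w=o[1]-o[0]; print(w,w[0]/w[1],(o[0]+o[1])/2)
E
```

```text
w3 -1 [1.22685094e-02 3.08658181e+02] 0.04779980432308319
w3 1 [-5.41652071e-03  3.34808896e+02] 0.1442048643291253
[25.97386505 21.55260752] 1.2051379405455025 [321.76779856 322.62429714]
w6 -1 [1.08355503e-02 3.09081150e+02] 0.04180614252740683
w6 1 [-7.73002665e-03  3.35392443e+02] 0.13825941657016974
[26.12563782 21.48424357] 1.2160371264939658 [322.25232428 322.64051474]
```

Touching the floor pitched the slat up by about 1.5° in the grip. I'll level it by tilting the tool, then check that there is no contact.

```bash
python3 -m jog '[{"x":0,"y":0,"z":-0.001,"ax":0,"ay":-0.013,"az":0},{"x":0,"y":0,"z":-0.001,"ax":0,"ay":-0.026,"az":0},{"x":0,"y":0,"z":-0.001,"ax":0,"ay":-0.026,"az":0},{"x":0,"y":0,"z":-0.001,"ax":0,"ay":-0.026,"az":0}]'
python3 - <<'E'
from h import *
o=get_obs(); T=rot(o['tool_rot']); d=o['eef_pos'][:2]-[.5466,-.0258]
print('lat',d@[.9816,.191],'along',d@[-.191,.9816],'T0',T[:,0],np.degrees(np.arctan2(T[1,0],T[0,0])),o['torque'])
E
```

```text
t: 10.5
eef_pos: [0.5834, -0.2146, 0.0436]
tool_rot: [0.009, 0.636, 0.772, -0.008]
contact_force: [-0.1, 0.4, 0.9]
gripper_width: 0.082
grasp_force: 78.6
lat 7.436032096496542e-05 along -0.19239940108176198 T0 [-0.19149217  0.98119153 -0.02437066] 101.0431992157676 [ 0.31684032  0.01578378 -0.02298711]
```

```bash
cat > g.py <<'E'
from h import *
import sys
o=get_obs(); f=o['contact_force']; d=o['eef_pos'][:2]-[.5466,-.0258]; F=-(f[:2]@[-.191,.9816]); T=rot(o['tool_rot'])
print('t %.2f tip~%.1f lat %.1f z %.1f | push %.1f side %.1f fz %.1f tq %s'%(o['t'],(d@[-.191,.9816]+.221)*1e3,d@[.9816,.191]*1e3,o['eef_pos'][2]*1e3,F,f[:2]@[.9816,.191],f[2],np.round(T.T@o['torque'],2)))
sys.exit(F>float(sys.argv[1]) or abs(f[2])>5)
E
python3 -m jog '[{"x":0.006,"y":0,"z":-0.001,"ax":0,"ay":0,"az":0},{"x":0.012,"y":0,"z":-0.0013,"ax":0,"ay":0,"az":0},{"x":0.016,"y":0,"z":-0.0014,"ax":0,"ay":0,"az":0},{"x":0.018,"y":0,"z":-0.0014,"ax":0,"ay":0,"az":0}]' >/dev/null; python3 g.py 3 && python3 -m jog '[{"x":0.003,"y":0,"z":-0.0001,"ax":0,"ay":0,"az":0},{"x":0.006,"y":0,"z":-0.0001,"ax":0,"ay":0,"az":0},{"x":0.009,"y":0,"z":-0.0002,"ax":0,"ay":0,"az":0},{"x":0.012,"y":0,"z":-0.0003,"ax":0,"ay":0,"az":0}]' >/dev/null; python3 g.py 3 && python3 -m jog '[{"x":0.003,"y":0,"z":-0.0001,"ax":0,"ay":0,"az":0},{"x":0.006,"y":0,"z":-0.0001,"ax":0,"ay":0,"az":0},{"x":0.009,"y":0,"z":-0.0002,"ax":0,"ay":0,"az":0},{"x":0.012,"y":0,"z":-0.0003,"ax":0,"ay":0,"az":0}]' >/dev/null; python3 g.py 3
```

```text
t 10.90 tip~47.0 lat -0.0 z 44.6 | push -0.4 side 0.5 fz 1.1 tq [-0.04  0.09 -0.01]
t 10.90 tip~47.0 lat -0.0 z 44.6 | push -0.4 side 0.5 fz 1.1 tq [-0.04  0.09 -0.01]
t 10.90 tip~47.0 lat -0.0 z 44.6 | push -0.4 side 0.5 fz 1.1 tq [-0.04  0.09 -0.01]False
False
False
```

```bash
sed -i 's/sys.exit(\(.*\))$/sys.exit(int(\1))/' g.py
python3 -m jog '[{"x":0.003,"y":0,"z":-0.0001,"ax":0,"ay":0,"az":0},{"x":0.006,"y":0,"z":-0.0001,"ax":0,"ay":0,"az":0},{"x":0.009,"y":0,"z":-0.0002,"ax":0,"ay":0,"az":0},{"x":0.012,"y":0,"z":-0.0003,"ax":0,"ay":0,"az":0}]' >/dev/null; python3 g.py 3 && python3 -m jog '[{"x":0.003,"y":0,"z":-0.0001,"ax":0,"ay":0,"az":0},{"x":0.006,"y":0,"z":-0.0001,"ax":0,"ay":0,"az":0},{"x":0.009,"y":0,"z":-0.0002,"ax":0,"ay":0,"az":0},{"x":0.012,"y":0,"z":-0.0003,"ax":0,"ay":0,"az":0}]' >/dev/null && python3 g.py 3
```

```text
t 11.30 tip~58.2 lat -0.1 z 44.5 | push 0.1 side 0.4 fz -0.1 tq [-0.04  0.07  0.04]
t 11.70 tip~70.4 lat -0.1 z 44.5 | push 0.3 side 0.4 fz 0.8 tq [-0.01  0.09  0.02]
```

```bash

python3 -m jog '[{"x":0.002,"y":0,"z":0,"ax":0,"ay":0,"az":0},{"x":0.004,"y":0,"z":-0.0001,"ax":0,"ay":0,"az":0}]' >/dev/null; python3 g.py 3 && python3 -m jog '[{"x":0.002,"y":0,"z":0,"ax":0,"ay":0,"az":0},{"x":0.004,"y":0,"z":-0.0001,"ax":0,"ay":0,"az":0}]' >/dev/null && python3 g.py 3 && python3 -m jog '[{"x":0.002,"y":0,"z":0,"ax":0,"ay":0,"az":0},{"x":0.004,"y":0,"z":-0.0001,"ax":0,"ay":0,"az":0}]' >/dev/null && python3 g.py 3 && python3 -m jog '[{"x":0.002,"y":0,"z":0,"ax":0,"ay":0,"az":0},{"x":0.004,"y":0,"z":-0.0001,"ax":0,"ay":0,"az":0}]' >/dev/null && python3 g.py 3 && python3 -m jog '[{"x":0.002,"y":0,"z":0,"ax":0,"ay":0,"az":0},{"x":0.004,"y":0,"z":-0.0001,"ax":0,"ay":0,"az":0}]' >/dev/null && python3 g.py 3 && python3 -m jog '[{"x":0.002,"y":0,"z":0,"ax":0,"ay":0,"az":0},{"x":0.004,"y":0,"z":-0.0001,"ax":0,"ay":0,"az":0}]' >/dev/null && python3 g.py 3 && python3 -m jog '[{"x":0.002,"y":0,"z":0,"ax":0,"ay":0,"az":0},{"x":0.004,"y":0,"z":-0.0001,"ax":0,"ay":0,"az":0}]' >/dev/null && python3 g.py 3
```

```text
t 11.90 tip~74.3 lat -0.1 z 44.5 | push -0.2 side 0.3 fz 1.5 tq [0.01 0.09 0.01]
t 12.10 tip~78.2 lat -0.2 z 44.5 | push 0.7 side -1.4 fz 0.6 tq [0.01 0.1  0.02]
t 12.30 tip~82.2 lat -0.1 z 44.5 | push 0.7 side -0.0 fz -0.5 tq [-0.04  0.06 -0.01]
t 12.50 tip~86.3 lat -0.1 z 44.5 | push -0.1 side 0.0 fz -0.0 tq [-0.03  0.11 -0.02]
t 12.70 tip~90.3 lat -0.1 z 44.5 | push 0.2 side -0.4 fz 0.8 tq [0.01 0.08 0.  ]
t 12.90 tip~94.3 lat -0.1 z 44.5 | push 0.8 side -0.0 fz 1.1 tq [0.02 0.07 0.06]
t 13.10 tip~98.3 lat -0.1 z 44.5 | push 0.3 side 0.3 fz -0.2 tq [-0.02  0.1   0.01]
```

```bash

python3 -m jog '[{"x":0.002,"y":0,"z":0,"ax":0,"ay":0,"az":0},{"x":0.004,"y":0,"z":-0.0001,"ax":0,"ay":0,"az":0}]' >/dev/null; python3 g.py 3 && python3 -m jog '[{"x":0.002,"y":0,"z":0,"ax":0,"ay":0,"az":0},{"x":0.004,"y":0,"z":-0.0001,"ax":0,"ay":0,"az":0}]' >/dev/null && python3 g.py 3 && python3 -m jog '[{"x":0.002,"y":0,"z":0,"ax":0,"ay":0,"az":0},{"x":0.004,"y":0,"z":-0.0001,"ax":0,"ay":0,"az":0}]' >/dev/null && python3 g.py 3 && python3 -m jog '[{"x":0.002,"y":0,"z":0,"ax":0,"ay":0,"az":0},{"x":0.004,"y":0,"z":-0.0001,"ax":0,"ay":0,"az":0}]' >/dev/null && python3 g.py 3 && python3 -m jog '[{"x":0.002,"y":0,"z":0,"ax":0,"ay":0,"az":0},{"x":0.004,"y":0,"z":-0.0001,"ax":0,"ay":0,"az":0}]' >/dev/null && python3 g.py 3 && python3 -m jog '[{"x":0.002,"y":0,"z":0,"ax":0,"ay":0,"az":0},{"x":0.004,"y":0,"z":-0.0001,"ax":0,"ay":0,"az":0}]' >/dev/null && python3 g.py 3 && python3 -m jog '[{"x":0.002,"y":0,"z":0,"ax":0,"ay":0,"az":0},{"x":0.004,"y":0,"z":-0.0001,"ax":0,"ay":0,"az":0}]' >/dev/null && python3 g.py 3
```

```text
t 13.30 tip~102.3 lat -0.1 z 44.6 | push 0.3 side -0.1 fz 0.9 tq [ 0.03  0.05 -0.01]
t 13.50 tip~106.3 lat -0.1 z 44.5 | push 0.1 side -0.4 fz 1.0 tq [-0.03  0.03  0.05]
t 13.70 tip~110.3 lat -0.1 z 44.5 | push 0.9 side -0.1 fz -0.4 tq [-0.01  0.04  0.02]
t 13.90 tip~114.3 lat -0.1 z 44.5 | push 0.4 side -0.3 fz 0.5 tq [-0.01  0.1  -0.03]
t 14.10 tip~118.3 lat -0.1 z 44.6 | push 0.1 side 0.5 fz -0.4 tq [ 0.05  0.11 -0.02]
t 14.30 tip~122.3 lat -0.1 z 44.5 | push 0.2 side -0.6 fz 1.0 tq [-0.01  0.13  0.05]
t 14.50 tip~125.6 lat -0.1 z 44.6 | push 2.1 side 0.3 fz 0.0 tq [ 0.02 -0.48  0.03]
```

The tongue is felt at tip ≈125 mm, so the buffer is expected at about 153 mm. I'll press on.

```bash

python3 -m jog '[{"x":0.001,"y":0,"z":0,"ax":0,"ay":0,"az":0},{"x":0.002,"y":0,"z":0,"ax":0,"ay":0,"az":0}]' >/dev/null; python3 g.py 8 && python3 -m jog '[{"x":0.001,"y":0,"z":0,"ax":0,"ay":0,"az":0},{"x":0.002,"y":0,"z":-0.0001,"ax":0,"ay":0,"az":0}]' >/dev/null && python3 g.py 8 && python3 -m jog '[{"x":0.001,"y":0,"z":0,"ax":0,"ay":0,"az":0},{"x":0.002,"y":0,"z":0,"ax":0,"ay":0,"az":0}]' >/dev/null && python3 g.py 8 && python3 -m jog '[{"x":0.001,"y":0,"z":0,"ax":0,"ay":0,"az":0},{"x":0.002,"y":0,"z":-0.0001,"ax":0,"ay":0,"az":0}]' >/dev/null && python3 g.py 8
```

```text
t 14.70 tip~127.5 lat -0.2 z 44.6 | push 3.2 side -0.5 fz 0.4 tq [-0.05 -0.54  0.02]
t 14.90 tip~129.7 lat -0.2 z 44.6 | push 4.6 side 0.1 fz 1.5 tq [ 0.02 -0.68 -0.04]
t 15.10 tip~131.8 lat -0.1 z 44.5 | push 5.6 side 0.2 fz 1.1 tq [ 0.07 -0.86  0.06]
t 15.30 tip~134.5 lat -0.1 z 44.5 | push 3.0 side -0.5 fz 0.0 tq [-0.08 -0.55  0.01]
```

```bash

python3 -m jog '[{"x":0.001,"y":0,"z":0,"ax":0,"ay":0,"az":0},{"x":0.002,"y":0,"z":0,"ax":0,"ay":0,"az":0},{"x":0.003,"y":0,"z":-0.0001,"ax":0,"ay":0,"az":0}]' >/dev/null; python3 g.py 6 && python3 -m jog '[{"x":0.001,"y":0,"z":0,"ax":0,"ay":0,"az":0},{"x":0.002,"y":0,"z":0,"ax":0,"ay":0,"az":0},{"x":0.003,"y":0,"z":-0.0001,"ax":0,"ay":0,"az":0}]' >/dev/null; python3 g.py 6 && python3 -m jog '[{"x":0.001,"y":0,"z":0,"ax":0,"ay":0,"az":0},{"x":0.002,"y":0,"z":0,"ax":0,"ay":0,"az":0},{"x":0.003,"y":0,"z":-0.0001,"ax":0,"ay":0,"az":0}]' >/dev/null; python3 g.py 6 && python3 -m jog '[{"x":0.001,"y":0,"z":0,"ax":0,"ay":0,"az":0},{"x":0.002,"y":0,"z":0,"ax":0,"ay":0,"az":0},{"x":0.003,"y":0,"z":-0.0001,"ax":0,"ay":0,"az":0}]' >/dev/null; python3 g.py 6
```

```text
t 15.60 tip~137.2 lat -0.2 z 44.6 | push 2.5 side 0.2 fz 1.4 tq [-0.03 -0.58 -0.06]
t 15.90 tip~140.2 lat -0.1 z 44.6 | push 3.0 side 0.8 fz 0.3 tq [-0.01 -0.59  0.02]
t 16.20 tip~143.2 lat -0.1 z 44.6 | push 3.4 side -0.3 fz 0.9 tq [-0.04 -0.56  0.05]
t 16.50 tip~146.2 lat -0.1 z 44.7 | push 3.8 side -0.0 fz 0.6 tq [ 0.02 -0.6   0.03]
```

```bash

python3 -m jog '[{"x":0.001,"y":0,"z":0,"ax":0,"ay":0,"az":0},{"x":0.002,"y":0,"z":0,"ax":0,"ay":0,"az":0}]' >/dev/null; python3 g.py 5.5 && python3 -m jog '[{"x":0.001,"y":0,"z":0,"ax":0,"ay":0,"az":0},{"x":0.002,"y":0,"z":-0.0001,"ax":0,"ay":0,"az":0}]' >/dev/null && python3 g.py 5.5 && python3 -m jog '[{"x":0.001,"y":0,"z":0,"ax":0,"ay":0,"az":0},{"x":0.002,"y":0,"z":0,"ax":0,"ay":0,"az":0}]' >/dev/null && python3 g.py 5.5 && python3 -m jog '[{"x":0.001,"y":0,"z":0,"ax":0,"ay":0,"az":0},{"x":0.002,"y":0,"z":-0.0001,"ax":0,"ay":0,"az":0}]' >/dev/null && python3 g.py 5.5 &&  python3 -m jog '[{"x":0.001,"y":0,"z":0,"ax":0,"ay":0,"az":0},{"x":0.002,"y":0,"z":-0.0001,"ax":0,"ay":0,"az":0}]' >/dev/null && python3 g.py 5.5
```

```text
t 16.70 tip~148.2 lat -0.1 z 44.6 | push 3.7 side 0.8 fz 0.7 tq [ 0.05 -0.53  0.02]
t 16.90 tip~150.2 lat -0.1 z 44.6 | push 3.6 side 0.5 fz 0.7 tq [-0.03 -0.45  0.  ]
t 17.10 tip~152.2 lat -0.1 z 44.6 | push 3.8 side -1.5 fz 1.3 tq [ 0.02 -0.57  0.02]
t 17.30 tip~154.2 lat -0.1 z 44.7 | push 2.9 side 0.7 fz 0.0 tq [ 0.04 -0.6   0.07]
t 17.50 tip~156.2 lat -0.1 z 44.7 | push 3.0 side 0.2 fz 1.1 tq [-0.01 -0.59  0.06]
```

```bash

python3 -m jog '[{"x":0.001,"y":0,"z":0,"ax":0,"ay":0,"az":0},{"x":0.001,"y":0,"z":0,"ax":0,"ay":0,"az":0}]' >/dev/null; python3 g.py 5.5 && python3 -m jog '[{"x":0.001,"y":0,"z":0,"ax":0,"ay":0,"az":0},{"x":0.001,"y":0,"z":0,"ax":0,"ay":0,"az":0}]' >/dev/null && python3 g.py 5.5 && python3 -m jog '[{"x":0.001,"y":0,"z":0,"ax":0,"ay":0,"az":0},{"x":0.001,"y":0,"z":0,"ax":0,"ay":0,"az":0}]' >/dev/null && python3 g.py 5.5 && python3 -m jog '[{"x":0.001,"y":0,"z":0,"ax":0,"ay":0,"az":0},{"x":0.001,"y":0,"z":-0.0001,"ax":0,"ay":0,"az":0}]' >/dev/null && python3 g.py 5.5 &&  python3 -m jog '[{"x":0.001,"y":0,"z":0,"ax":0,"ay":0,"az":0},{"x":0.001,"y":0,"z":0,"ax":0,"ay":0,"az":0}]' >/dev/null && python3 g.py 5.5
```

```text
t 17.70 tip~157.4 lat -0.1 z 44.7 | push 1.7 side 0.2 fz 0.5 tq [ 0.04 -0.39 -0.02]
t 17.90 tip~158.3 lat -0.1 z 44.7 | push 2.1 side 0.5 fz 1.0 tq [ 0.03 -0.45  0.06]
t 18.10 tip~159.3 lat -0.1 z 44.6 | push 2.3 side -0.8 fz 0.5 tq [-0.05 -0.44  0.  ]
t 18.30 tip~160.3 lat -0.1 z 44.7 | push 2.3 side -0.0 fz 0.3 tq [-0.03 -0.43 -0.01]
t 18.50 tip~161.3 lat -0.1 z 44.7 | push 3.0 side 0.6 fz 1.2 tq [ 0.01 -0.42  0.01]
```

```bash

python3 -m jog '[{"x":0.001,"y":0,"z":0,"ax":0,"ay":0,"az":0},{"x":0.001,"y":0,"z":0,"ax":0,"ay":0,"az":0}]' >/dev/null; python3 g.py 6 && python3 -m jog '[{"x":0.001,"y":0,"z":0,"ax":0,"ay":0,"az":0},{"x":0.001,"y":0,"z":0,"ax":0,"ay":0,"az":0}]' >/dev/null && python3 g.py 6 && python3 -m jog '[{"x":0.001,"y":0,"z":0,"ax":0,"ay":0,"az":0},{"x":0.001,"y":0,"z":0,"ax":0,"ay":0,"az":0}]' >/dev/null && python3 g.py 6 && python3 -m jog '[{"x":0.001,"y":0,"z":0,"ax":0,"ay":0,"az":0},{"x":0.001,"y":0,"z":-0.0001,"ax":0,"ay":0,"az":0}]' >/dev/null && python3 g.py 6 &&  python3 -m jog '[{"x":0.001,"y":0,"z":0,"ax":0,"ay":0,"az":0},{"x":0.001,"y":0,"z":0,"ax":0,"ay":0,"az":0}]' >/dev/null && python3 g.py 6
```

```text
t 18.70 tip~162.3 lat -0.1 z 44.7 | push 2.4 side 1.2 fz 0.3 tq [-0.03 -0.4  -0.02]
t 18.90 tip~163.2 lat -0.1 z 44.6 | push 3.1 side -0.3 fz 0.2 tq [-0.02 -0.47  0.05]
t 19.10 tip~163.8 lat -0.2 z 44.6 | push 3.5 side -0.6 fz 0.4 tq [ 0.02 -0.77 -0.05]
t 19.30 tip~164.4 lat -0.2 z 44.7 | push 5.7 side 0.5 fz 0.6 tq [ 0.03 -1.07 -0.04]
t 19.50 tip~165.2 lat -0.2 z 44.7 | push 6.1 side 0.2 fz 0.6 tq [-0.   -1.04 -0.  ]
```

The buffer is reached at tip ≈163 mm and the force is climbing. I'll go 1 mm at a time to the snap and a final 11–14 N.

```bash

python3 -m jog '[{"x":0.001,"y":0,"z":0,"ax":0,"ay":0,"az":0},{"x":0.001,"y":0,"z":0,"ax":0,"ay":0,"az":0}]' >/dev/null; python3 g.py 9.5 && python3 -m jog '[{"x":0.001,"y":0,"z":0,"ax":0,"ay":0,"az":0},{"x":0.001,"y":0,"z":0,"ax":0,"ay":0,"az":0}]' >/dev/null && python3 g.py 9.5 && python3 -m jog '[{"x":0.001,"y":0,"z":0,"ax":0,"ay":0,"az":0},{"x":0.001,"y":0,"z":0,"ax":0,"ay":0,"az":0}]' >/dev/null && python3 g.py 9.5
```

```text
t 19.70 tip~165.7 lat -0.2 z 44.8 | push 7.1 side 0.5 fz 0.2 tq [ 0.07 -1.37 -0.02]
t 19.90 tip~166.1 lat -0.3 z 44.8 | push 9.4 side -0.6 fz 1.1 tq [-0.01 -1.69 -0.03]
t 20.10 tip~166.6 lat -0.3 z 44.8 | push 9.0 side -0.0 fz 0.9 tq [ 0.07 -1.94 -0.05]
```

```bash

python3 -m jog '[{"x":0.001,"y":0,"z":0,"ax":0,"ay":0,"az":0},{"x":0.001,"y":0,"z":0,"ax":0,"ay":0,"az":0}]' >/dev/null; python3 g.py 11.5 && python3 -m jog '[{"x":0.001,"y":0,"z":0,"ax":0,"ay":0,"az":0},{"x":0.001,"y":0,"z":0,"ax":0,"ay":0,"az":0}]' >/dev/null && python3 g.py 11.5
```

```text
t 20.30 tip~167.0 lat -0.4 z 44.8 | push 10.9 side -0.4 fz 0.7 tq [ 0.02 -2.16 -0.04]
t 20.50 tip~167.4 lat -0.4 z 44.8 | push 12.2 side -0.9 fz 0.5 tq [ 0.05 -2.44 -0.08]
```

The push is 12 N, with about 4 mm of buffer compression, and the tongue snapped down near 165 mm. I'll hold briefly, then withdraw.

```bash

python3 -m jog '[{"x":0,"y":0,"z":0,"ax":0,"ay":0,"az":0},{"x":0,"y":0,"z":0,"ax":0,"ay":0,"az":0},{"x":-0.004,"y":0,"z":0.0001,"ax":0,"ay":0,"az":0},{"x":-0.01,"y":0,"z":0.0002,"ax":0,"ay":0,"az":0},{"x":-0.02,"y":0,"z":0.0005,"ax":0,"ay":0,"az":0},{"x":-0.03,"y":0,"z":0.0007,"ax":0,"ay":0,"az":0},{"x":-0.04,"y":0,"z":0.001,"ax":0,"ay":0,"az":0}]' >/dev/null; python3 g.py 3 && python3 -m jog '[{"x":-0.015,"y":0,"z":0.0004,"ax":0,"ay":0,"az":0},{"x":-0.035,"y":0,"z":0.0008,"ax":0,"ay":0,"az":0},{"x":-0.055,"y":0,"z":0.0013,"ax":0,"ay":0,"az":0},{"x":-0.075,"y":0,"z":0.0018,"ax":0,"ay":0,"az":0},{"x":-0.095,"y":0,"z":0.0023,"ax":0,"ay":0,"az":0},{"x":-0.115,"y":0,"z":0.0028,"ax":0,"ay":0,"az":0},{"x":-0.135,"y":0,"z":0.0033,"ax":0,"ay":0,"az":0},{"x":-0.155,"y":0,"z":0.0038,"ax":0,"ay":0,"az":0},{"x":-0.175,"y":0,"z":0.0043,"ax":0,"ay":0,"az":0},{"x":-0.195,"y":0,"z":0.0048,"ax":0,"ay":0,"az":0},{"x":-0.205,"y":0,"z":0.005,"ax":0,"ay":0,"az":0},{"x":-0.205,"y":0,"z":0.005,"ax":0,"ay":0,"az":0}]'>/dev/null && python3 g.py 3
```

```text
t 21.20 tip~130.8 lat -0.1 z 44.4 | push -0.8 side 0.4 fz 0.8 tq [-0.04  0.2  -0.03]
t 22.40 tip~-76.4 lat -1.3 z 44.2 | push 1.0 side 0.1 fz 0.3 tq [-0.01  0.03 -0.01]
```

```bash

python3 -m jog '[{"x":0,"y":0,"z":0.015,"ax":0,"ay":0,"az":0},{"x":0,"y":0,"z":0.028,"ax":0,"ay":0,"az":0},{"x":0,"y":0,"z":0.035,"ax":0,"ay":0,"az":0},{"x":0,"y":0,"z":0.038,"ax":0,"ay":0,"az":0},{"x":0,"y":0,"z":0.039,"ax":0,"ay":0,"az":0},{"x":0,"y":0,"z":0.039,"ax":0,"ay":0,"az":0}]' >/dev/null; python3 g.py 3
python3 -m jog '[{"x":0,"y":0,"z":0.0005,"ax":0,"ay":0,"az":0},{"x":0,"y":0,"z":0.001,"ax":0,"ay":0,"az":0},{"x":0,"y":0,"z":0.001,"ax":0,"ay":0,"az":0}]' >/dev/null; python3 g.py 3
```

```text
t 23.00 tip~-74.6 lat 0.1 z 5.7 | push 0.4 side 0.8 fz 0.8 tq [ 0.02  0.23 -0.  ]
t 23.30 tip~-75.1 lat 0.0 z 4.9 | push -1.3 side 0.1 fz -0.1 tq [-0.03  0.22  0.07]
```

```bash

python3 -m jog '[{"x":0,"y":0,"z":0.001,"ax":0,"ay":0,"az":0},{"x":0,"y":0,"z":0.001,"ax":0,"ay":0,"az":0}]' >/dev/null; python3 g.py 3
python3 -m jog '[{"x":0,"y":0,"z":0,"ax":0,"ay":0,"az":0},{"x":0,"y":0,"z":0,"ax":0,"ay":0,"az":0},{"x":0,"y":0,"z":0,"ax":0,"ay":0,"az":0},{"x":0,"y":0,"z":0,"ax":0,"ay":0,"az":0},{"x":0,"y":0,"z":0,"ax":0,"ay":0,"az":0},{"x":0,"y":0,"z":0,"ax":0,"ay":0,"az":0},{"x":0,"y":0,"z":0,"ax":0,"ay":0,"az":0}]' 1
python3 -m jog '[{"x":0,"y":0,"z":-0.02,"ax":0,"ay":0,"az":0},{"x":0,"y":0,"z":-0.05,"ax":0,"ay":0,"az":0},{"x":0,"y":0,"z":-0.09,"ax":0,"ay":0,"az":0},{"x":0,"y":0,"z":-0.12,"ax":0,"ay":0,"az":0},{"x":0,"y":0,"z":-0.12,"ax":0,"ay":0,"az":0},{"x":0,"y":0,"z":-0.12,"ax":0,"ay":0,"az":0}]' 
python3 - <<'E'
from h import *
im,p=snap('scene','s9.png')
a=im[100:400,200:600,::-1]; cv2.imwrite('pics/s9c.png',cv2.resize(a,None,fx=2,fy=2))
E
```

```text
t 23.50 tip~-75.1 lat -0.2 z 3.6 | push -0.8 side 1.2 fz 1.2 tq [-0.1   0.25  0.01]
t: 24.2
eef_pos: [0.6029, -0.3164, 0.0035]
tool_rot: [0.009, 0.636, 0.772, -0.008]
contact_force: [-0.2, -0.7, 0.3]
gripper_width: 1.003
grasp_force: 0.0
t: 24.8
eef_pos: [0.6028, -0.3136, 0.1243]
tool_rot: [0.01, 0.636, 0.772, -0.008]
contact_force: [-0.2, -0.2, -0.2]
gripper_width: 0.998
grasp_force: 0.0
```

View pics/s9c.png

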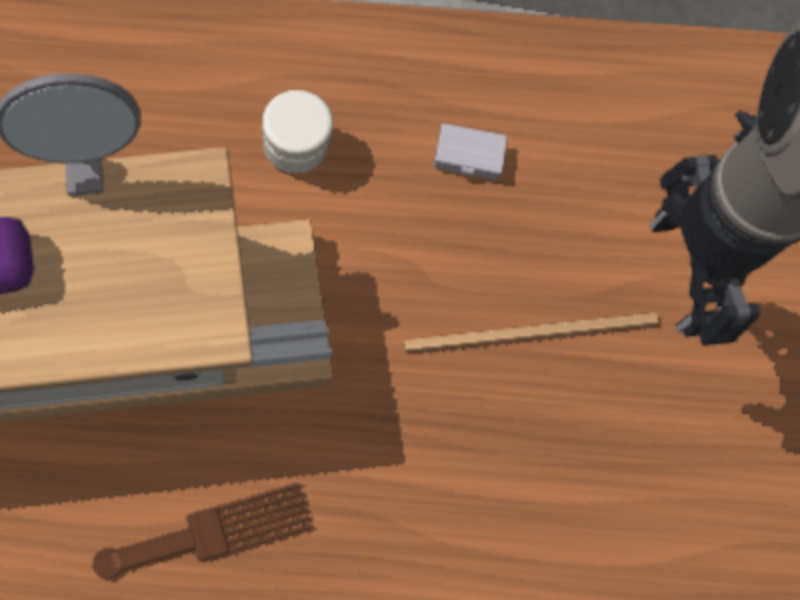

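The slat lies flat on the worktop, (405,345)–(660,320) in the crop. The track is empty up to the compartment, the bystanders are in place and the gripper is clear.

```bash
python3 -c "
from station import *
print(hand_in())"
```

```text
the job is handed in; nothing more can be done
None
```

I handed the job in at about 25 s: by feel, the stop went past the tongue and onto the buffer with a final push of about 12 N; the slat is back flat on the worktop and released, and nothing else appears to have moved. The hand-in returned no verdict.

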